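Re-rack the clipper guards in reverse order

TASK

Set out the clipper guards for a groomer who works from the other end: move all four from the white tray to the grey tray, one in each bay, in reverse order, so that the guard nearest the white tray's black end goes into the grey bay farthest from the grey tray's black end, the next one into the next bay, and so on. Stand each guard flat on the floor of its bay with its teeth up and let go of it; none may be tipped over on the way. The coloured pads stay in the white tray and show the starting order.

Things in the scene. Friction and masses are not known exactly. Their poses are not given: they have to be found in the camera images.
- white_tray: White plastic tray fixed on the bench, any direction: 260 (its x) x 58 mm, origin at the centre of its underside, z up. Four bays centred at x = -90, -30, 30, 90 mm, y = 0, each about 56 x 50 mm inside; ridges between them (4 mm thick) and rim 13 mm above the bench. Its end at +x is a black bar, 17 mm high; the other end is not black. Holds the pads and guards.
- grey_tray: Grey plastic tray fixed on the bench, any direction: 260 (its x) x 58 mm, origin at the centre of its underside, z up. Four bays centred at x = -90, -30, 30, 90 mm, y = 0, each about 56 x 50 mm inside; ridges between them (4 mm thick) and rim 13 mm above the bench. Its end at +x is a black bar, 17 mm high; the other end is not black. Empty; bay floors 8 mm above the bench.
- blue_guard: Blue clipper guard, loose, about 35 g, standing teeth up: block 36 (its x, roughly along the tray) x 28 (y) x 34 mm high with six 10 mm teeth on top, 44 mm in all; origin at the centre of its underside, z up. Grip it across the 28 mm; those faces look over the tray's low long rims. Starts on the pad of its colour, underside 8 mm above the bench.
- blue_pad: Blue flat pad, 54 x 48 x 2 mm, fixed in one bay of the white tray; origin at the centre of its underside. Marks the bay where the blue guard starts.
- green_guard: Green clipper guard, loose, about 35 g, standing teeth up: block 36 (its x, roughly along the tray) x 28 (y) x 34 mm high with six 16 mm teeth on top, 50 mm in all; origin at the centre of its underside, z up. Grip it across the 28 mm; those faces look over the tray's low long rims. Starts on the pad of its colour, underside 8 mm above the bench.
- green_pad: Green flat pad, 54 x 48 x 2 mm, fixed in one bay of the white tray; origin at the centre of its underside. Marks the bay where the green guard starts.
- yellow_guard: Yellow clipper guard, loose, about 35 g, standing teeth up: block 36 (its x, roughly along the tray) x 28 (y) x 34 mm high with six 22 mm teeth on top, 56 mm in all; origin at the centre of its underside, z up. Grip it across the 28 mm; those faces look over the tray's low long rims. Starts on the pad of its colour, underside 8 mm above the bench.
- yellow_pad: Yellow flat pad, 54 x 48 x 2 mm, fixed in one bay of the white tray; origin at the centre of its underside. Marks the bay where the yellow guard starts.
- red_guard: Red clipper guard, loose, about 35 g, standing teeth up: block 36 (its x, roughly along the tray) x 28 (y) x 34 mm high with six 28 mm teeth on top, 62 mm in all; origin at the centre of its underside, z up. Grip it across the 28 mm; those faces look over the tray's low long rims. Starts on the pad of its colour, underside 8 mm above the bench.
- red_pad: Red flat pad, 54 x 48 x 2 mm, fixed in one bay of the white tray; origin at the centre of its underside. Marks the bay where the red guard starts.

How it is judged:
By the outcome, as a careful person would: the job done as asked, in the order asked, and still so for the second after the job is handed in, with the robot touching nothing.
It also fails if it takes over 109 s, if anything falls off the work surface, if the arm or the gripper's body presses on something with over 40 N, if the wrist force passes 120 N, or if a joint passes its speed limit or range.

ROBOT

A 6-joint arm with a two-finger parallel gripper is mounted at the origin on the work surface. World frame = base frame: x ahead of the robot, y to its left, z up, the work surface at z = 0. Lengths are in mm, angles in rad, forces in N, time in s.
With the tool pointing down it reaches from about 350 to 875 mm from the base axis. Payload 4.2 kg.
Tool frame: the origin (TCP) lies on the mounting face of the last link; the fingertips stand 173 mm ahead of it and the grasp point (between the pads) lies grip_point_offset ahead of it (grip_point_offset is the distance from the TCP to the grasp point, in mm); z points along the fingers, y is the line along which they close (so a half turn about z gives the same grasp; the last joint's range is limited). The gripper opens to 85 mm and grips with 20 to 120 N. Pads are 22 mm wide; open, the fingers measure 114 mm over their backs; the gripper's body (76 mm by 85 mm) begins 54 mm behind the grasp point. The pads swing forward as they close: fully open they stand 13 mm farther back than shut.
Start: joints at [1.405, 0.385, 0.008, 0, -1.194, -0.259], TCP at [257.553, 569.444, 404.712] pointing down, gripper open.
Joint ranges: [-3.14, 3.14], [-1.21, 2.06], [-1.07, 1.41], [-3.16, 2.05], [-2.99, -0.16], [-3.1, 3.1]. Speed limits (rad/s): [2.79, 2.79, 3.14, 3.14, 3.14, 3.14].

INTERFACE

Orientations are given as a unit quaternion [x, y, z, w].
In Python, from bench import read_state, get_image, job_done, recognise, place_of, grip_point_offset gives the robot as it stands. The module is installed in compiled form; this text tells all that it offers.
- The arm moves only by the tool carry_out, never from a script. Its arguments are lists of equal length, an entry for each row: "slide": the shift along the tool's x, y, z in m, a list of three; "roll": the turn about the tool's z in degrees; "claw": the finger opening in m, from 0 to 0.0854. A call has 1 to 8 rows; each row is the pose to reach, as a shift and turn from the pose commanded when the call began, along the tool's axes at that moment; what a row does not reach only later rows make up. A row lasts 1/8 s, in which the tool goes at most 62.5 mm and 10.7 degrees, less where a joint would pass 70% of its speed; a pose out of reach is approached as far as the arm can. A call with a gripper value outside its range is refused whole. The fingers move at their own pace and stop on an object; the grip force is fixed at half the most. Time passes only in rows, so rows that repeat a pose let the fingers close. It gives the time, the measured TCP pose, the force, the opening and the grip force at its end, in the units of the state.
- read_state(): the state, without advancing time (a new reading comes with each control period).
- get_image(name): name is "scene" or "top"; returns a dict with "img" (400x640x3 uint8, red, green, blue), "z_map" (400x640 float32, mm along the optical axis (not along the pixel's ray), 0 where there is no reading), "mtx" (3x3 intrinsics, pixels), "world_from_camera" (4x4, takes a point from camera to world coordinates). Camera axes: x right, y up, looking along -z (the intrinsics and any distortion apply to the point x, -y, -z); pixel columns grow to the right and rows downward; lengths in mm; the calibration is good to about 2 mm. A picture is of the moment at which its call begins.
- job_done(): hands the job in; it is judged then, once.
Trained networks look in a picture, given as the dict that the camera call returned (one of the last four; its "shot" number tells which), for a name from the list of things; names that differ only in an ending like _2 or _b are one class to them, and where a whole thing is asked for, a point or a joint stands for the part that bears it (a point fixed in the world has none). Each returns a list of dicts, best first, with "conf" (0 to 1); they miss things now and then, are a little off and sometimes report something else, mostly with a low value. They report only what shows in the picture. A call takes as long as a camera call.
- recognise(picture, thing): "at" ([column, row] in pixels, amid what is visible of it).
- place_of(picture, thing): "at" ([column, row] in pixels: a listed point, or the origin of a listed thing).
The state is a dict: "clock": time; "joints": joint angles; "joint_vel": joint speeds; "joint_efforts": joint torques, N m; "position": TCP position; "ee_rot": TCP orientation; "contact_force": force on the tool from outside, world axes, zero at the start; "wrist_torque": the same for the moment, N m; "gripper_width": finger opening in mm; "grasp_force": force on a finger pad.
Only numpy, scipy, OpenCV 4.12 (cv2) and the standard library are available. Lean on these libraries where they do the work, as an engineer would, in place of code of your own. Each camera call takes 0.05 s, during which the arm holds its last target. There are 200 camera calls.

## Working session

There is one attempt and no reset: what is moved stays moved. The work goes in short steps, Python scripts to look and compute and a tool call to move; the robot and the scene stay as the last step left them, time stands still between calls to the robot, and variables do not carry over. Pictures are saved under pics/ and viewed, at most 14 in all, crops included, and the job is handed in when it is done.

Besides the shell and the picture viewer there is one more tool, called after "Emit:" as name(argument=value, ...) on one line, values as JSON. carry_out: Moves the arm, as the interface text tells. Its arguments: {"type":"object","properties":{"slide":{"type":"array"},"roll":{"type":"array"},"claw":{"type":"array"}},"required":["slide","roll","claw"]}

```bash
mkdir -p pics; cat > h.py <<'E'
import numpy as np, cv2
from bench import *
from scipy.spatial.transform import Rotation as R
def world(p):
    K=p["mtx"];z=p["z_map"];v,u=np.indices(z.shape)
    x=(u-K[0,2])/K[0,0]*z;y=(v-K[1,2])/K[1,1]*z
    P=np.stack([x,-y,-z,np.ones_like(z)],-1)@p["world_from_camera"].T
    return P[...,:3]
def save(p,n): cv2.imwrite(f"pics/{n}.png",p["img"][...,::-1])
E
python3 - <<'E'
from h import *
s=read_state();print({k:np.round(s[k],3) for k in("clock","position","ee_rot","gripper_width")},grip_point_offset)
print(np.round(R.from_quat(s["ee_rot"]).as_matrix(),3))
for c in("top","scene"):
    p=get_image(c);save(p,c+"0");W=world(p)
    print(c,p.keys(),p["mtx"].round(1).tolist(),p["world_from_camera"].round(3).tolist())
    for t in["white_tray","grey_tray"]+[a+b for a in("blue","green","yellow","red") for b in("_pad","_guard")]:
        for f in (recognise,place_of):
            o=[(np.round(d["at"]).tolist(),round(d["conf"],2),W[int(d["at"][1]),int(d["at"][0])].round().tolist()) for d in f(p,t)[:2]]
            print(t,f.__name__,o)
E
```

```text
{'clock': np.float64(0.0), 'position': array([257.459, 569.27 , 403.631]), 'ee_rot': array([ 0.978, -0.211, -0.   ,  0.001]), 'gripper_width': np.float64(85.699)} 154.70000000000002
[[ 0.911 -0.412 -0.001]
 [-0.412 -0.911 -0.002]
 [ 0.     0.002 -1.   ]]
top dict_keys(['img', 'z_map', 'mtx', 'world_from_camera', 'shot']) [[476.8, 0.0, 322.9], [0.0, 476.8, 199.8], [0.0, 0.0, 1.0]] [[0.018, 0.997, -0.073, 459.606], [-0.999, 0.021, 0.029, -0.287], [0.03, 0.072, 0.997, 1010.523], [0.0, 0.0, 0.0, 1.0]]
white_tray call [([205.0, 199.0], 0.96, [525.0, 204.0, 72.0])]
white_tray call [([207.0, 208.0], 0.74, [511.0, 215.0, 10.0])]
grey_tray call [([410.0, 225.0], 0.57, [486.0, -214.0, 9.0]), ([166.0, 216.0], 0.53, [494.0, 297.0, 10.0])]
grey_tray call [([409.0, 224.0], 0.59, [487.0, -209.0, 11.0])]
blue_pad call [([200.0, 209.0], 0.69, [508.0, 227.0, 10.0])]
blue_pad call [([192.0, 207.0], 0.65, [510.0, 235.0, 53.0])]
blue_guard call [([189.0, 204.0], 0.7, [516.0, 241.0, 54.0])]
blue_guard call [([191.0, 205.0], 0.77, [516.0, 236.0, 49.0]), ([219.0, 205.0], 0.59, [514.0, 176.0, 72.0])]
green_p
[... 1854 characters left out ...]
], 0.72, [538.0, 127.0, 35.0])]
green_guard call [([375.0, 205.0], 0.62, [520.0, 133.0, 41.0])]
green_guard call [([372.0, 210.0], 0.52, [537.0, 124.0, 38.0])]
yellow_pad call [([438.0, 223.0], 0.63, [531.0, 292.0, 7.0])]
yellow_pad call [([444.0, 217.0], 0.5, [525.0, 303.0, 24.0])]
yellow_guard call [([446.0, 215.0], 0.55, [524.0, 303.0, 36.0])]
yellow_guard call [([447.0, 218.0], 0.53, [523.0, 312.0, 17.0])]
red_pad call [([390.0, 217.0], 0.42, [532.0, 174.0, 8.0])]
red_pad call [([397.0, 211.0], 0.7, [534.0, 184.0, 45.0])]
red_guard call [([396.0, 207.0], 0.72, [529.0, 180.0, 55.0])]
red_guard call [([395.0, 214.0], 0.7, [537.0, 183.0, 32.0]), ([443.0, 215.0], 0.31, [526.0, 298.0, 34.0])]
```

```bash
python3 - <<'E'
import cv2,numpy as np
a=cv2.imread("pics/top0.png")[120:320,120:520]; b=cv2.imread("pics/scene0.png")[130:280,170:490]
a=cv2.resize(a,(800,400),interpolation=cv2.INTER_CUBIC)
b=cv2.resize(b,(800,375))
cv2.imwrite("pics/a.png",a);cv2.imwrite("pics/b.png",b)
E
python3 - <<'E'
from h import *
p=get_image("top");W=world(p);hsv=cv2.cvtColor(p["img"],cv2.COLOR_RGB2HSV).astype(int)
hue=hsv[...,0];S=hsv[...,1];V=hsv[...,2]
Z=W[...,2]
def rect(m,n):
    q=W[m][:,:2].astype(np.float32)
    if len(q)<8: print(n,len(q));return
    r=cv2.minAreaRect(q);print(n,len(q),np.round(q.mean(0),1),np.round(r[0],1),np.round(r[1],1),round(r[2],1))
H={"blue":(95,130),"green":(40,90),"yellow":(18,36),"red":None}
for n,h in H.items():
    c=(S>90)&(V>40)&((hue>h[0])&(hue<h[1]) if h else ((hue<8)|(hue>172)))
    rect(c&(Z>30)&(Z<80),n+" guard"); rect(c&(Z>3)&(Z<14),n+" pad")
for n,x in(("white",W[...,1]>60),("grey",W[...,1]<-50)):
    m=(Z>5)&(Z<22)&x&(abs(W[...,0]-500)<200)&(abs(W[...,1])<420)
    k,l,st,_=cv2.connectedComponentsWithStats(m.astype(np.uint8))
    i=1+st[1:,4].argmax();rect(l==i,n+" tray")
    rect((l==i)&(V<60)&(S<120),n+" black")
E
```

```text
blue guard 551 [467.7 405.8] [466.2 420.7] [ 38.  403.1] 15.7
blue pad 266 [511.9 242.3] [513.6 246.7] [47.7 54.6] 5.8
green guard 263 [521.8 129.6] [522.9 130.5] [28.4 35.5] 2.8
green pad 293 [525.8 121.3] [525.1 127.7] [47.  53.3] 5.5
yellow guard 313 [509.1 301.7] [541.5 -94.4] [ 30.  841.2] 4.6
yellow pad 1727 [556.8 -90.4] [531.9 -29.1] [ 821.3 1386.1] 0.1
red guard 297 [527.7 183.6] [678.9 161.6] [ 38.9 354.9] 81.2
red pad 280 [515.  181.9] [519.5 187.3] [47.8 55.1] 5.6
white tray 2217 [516.  213.9] [516.8 218. ] [ 58.6 260.4] 5.6
white black 90 [501.9 340.5] [503.8 340.7] [54.8  8.5] 6.3
grey tray 3383 [ 486.6 -207.9] [ 487.4 -208.8] [ 61.7 260.1] 77.6
grey black 124 [ 365.7 -181.7] [ 365.6 -181.8] [56.4  9.2] 78.0
```

View pics/a.png

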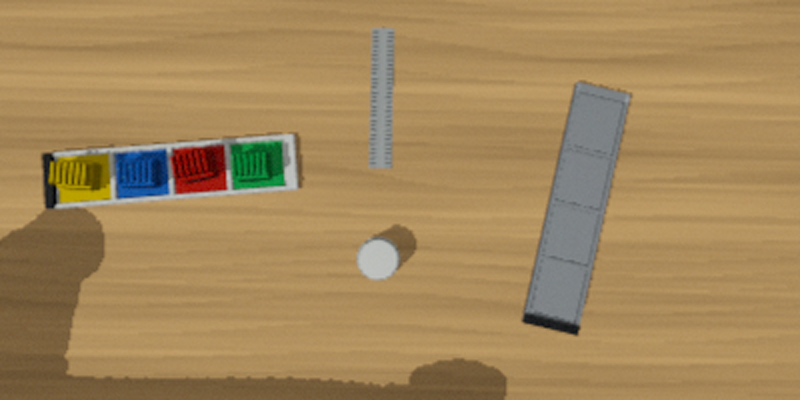

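View pics/b.png

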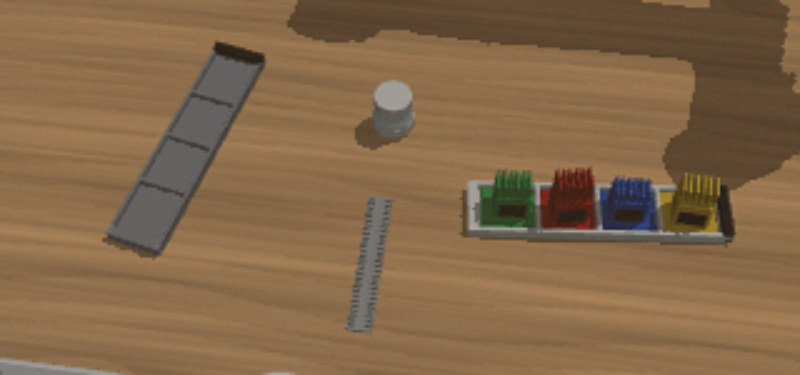

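The top view shows the white tray on the left, its black end at crop (48,180). Counting from that end, the guards are yellow (80,175), blue (140,172), red (198,163) and green (258,163). The grey tray's black bar is at crop (552,324). A cup stands at (378,258) and a comb at (381,95), both between the trays. So yellow goes to the far grey bay (x=-90), blue to -30, red to +30 and green to +90.

```bash
cat >> h.py <<'E'
def ax(c,a): a=np.radians(a);return np.array(c),np.array([np.cos(a),np.sin(a)])
WT=ax([516.8,218.0],95.6); GT=ax([487.4,-208.8],167.6)
def bay(T,x): return T[0]+x*T[1]
def go(xy,gz,yaw):
    """shift (mm, tool axes) and roll (deg) to bring grasp point to xy,gz with tool y along yaw (mod 180)"""
    s=read_state();M=R.from_quat(s["ee_rot"]).as_matrix()
    d=np.array([*xy,gz+grip_point_offset])-s["position"]
    cur=np.degrees(np.arctan2(M[1,1],M[0,1]))
    r=-((yaw-cur+90)%180-90)
    print("slide",(M.T@d).round(1),"roll",round(r,1),"pos",np.round(s["position"],1),"w",round(s["gripper_width"],1),"t",s["clock"],"j6",np.round(s["joints"][5],2))
def guards(p):
    W=world(p);Z=W[...,2]
    hsv=cv2.cvtColor(p["img"],cv2.COLOR_RGB2HSV).astype(int);hue=hsv[...,0]
    for n,lo,hi in(("yellow",18,36),("blue",95,130),("green",40,90),("red",172,188)):
        c=(hsv[...,1]>90)&(hsv[...,2]>40)&((hue+(180 if n=="red" else 0)*(hue<20)>lo)&(hue+(180 if n=="red" else 0)*(hue<20)<hi))&(Z>36)&(Z<80)
        for nm,T in(("white",WT),("grey",GT)):
            d=W[...,:2]-T[0];u=d@T[1];v=d@np.array([-T[1][1],T[1][0]])
            m=c&(abs(u)<135)&(abs(v)<35)
            if m.sum()<40: continue
            q=W[m][:,:2].astype(np.float32);r=cv2.minAreaRect(q)
            a=r[2] if r[1][0]<r[1][1] else r[2]-90   # direction of short side = guard y
            print(n,nm,m.sum(),"c",np.round(r[0],1),"size",np.round(r[1],1),"yaw_y",round(a,1),"tray u,v",np.round([u[m].min()/2+u[m].max()/2,v[m].min()/2+v[m].max()/2],1),"top",Z[m].max().round(1))
E
python3 - <<'E'
from h import *
p=get_image("top");guards(p);guards(get_image("scene"))
W=world(p);q=W[240:265,295:325];print("cup",q[...,2].max(),q[q[...,2]>30].mean(0))
for i,n in enumerate(["yellow","blue","red","green"]): print(n,bay(WT,90-60*i).round(1),"->",bay(GT,-90+60*i).round(1))
go(bay(WT,90),130,5.6)
E
```

```text
yellow white 293 c [509.8 306.6] size [36.6 27.9] yaw_y -2.5 tray u,v [88.8 -1.1] top 70.8
blue white 265 c [513.4 244.3] size [26.7 36. ] yaw_y 1.1 tray u,v [27.   0.9] top 55.1
green white 254 c [522.9 130.9] size [28.7 34.9] yaw_y 2.2 tray u,v [-87.1   2.5] top 62.2
red white 278 c [521.3 187.1] size [27.6 34.9] yaw_y 15.1 tray u,v [-31.8  -1.9] top 74.8
yellow white 223 c [505.2 224. ] size [204.   28.6] yaw_y -4.1 tray u,v [ 6.3 -2.5] top 68.4
blue white 122 c [515.6 246.9] size [26.7 33.6] yaw_y 6.4 tray u,v [28.8 -1.8] top 54.6
green white 172 c [524.6 132.6] size [27.7 34.2] yaw_y 5.5 tray u,v [-85.8   0.6] top 60.7
red white 194 c [524.5 190. ] size [27.8 35.4] yaw_y 13.6 tray u,v [-29.1  -5.3] top 75.5
cup 1010.522544255322 [ 4.30505574e+02 -2.24084985e-01  5.92260568e+01]
yellow [508.  307.6] -> [ 575.3 -228.1]
blue [513.9 247.9] -> [ 516.7 -215.2]
red [519.7 188.1] -> [ 458.1 -202.4]
green [525.6 128.4] -> [ 399.5 -189.5]
slide [336.1 135.4 120. ] roll 60.1 pos [257.6 569.4 404.7] w 85.2 t 2.25 j6 -0.26
```

Emit:
carry_out(slide=[[0.3375,0.136,0.12],[0.3375,0.136,0.12],[0.3375,0.136,0.12],[0.3375,0.136,0.12],[0.3375,0.136,0.12],[0.3375,0.136,0.12],[0.3375,0.136,0.12],[0.3375,0.136,0.12]], roll=[67.5,67.5,67.5,67.5,67.5,67.5,67.5,67.5], claw=[0.07,0.07,0.07,0.07,0.07,0.07,0.07,0.07])

```text
clock: 3.25
position: [509.7, 305.6, 284.3]
ee_rot: [-0.695, 0.719, -0.0, -0.0]
contact_force: [0.1, -0.3, 0.0]
gripper_width: 70.1
grasp_force: 0.0
```

```bash
python3 - <<'E'
from h import *
go([509,306.5],35,-2)
E
```

```text
slide [-1.   0.7 94.6] roll 0.1 pos [509.7 305.6 284.3] w 70.1 t 3.25 j6 -0.85
```

Emit:
carry_out(slide=[[-0.001,0.001,0.04],[-0.001,0.001,0.075],[-0.001,0.001,0.094],[-0.001,0.001,0.094],[-0.001,0.001,0.094],[-0.001,0.001,0.094],[-0.001,0.001,0.094],[-0.001,0.001,0.094]], roll=[0,0,0,0,0,0,0,0], claw=[0.07,0.07,0.07,0.07,0.02,0.02,0.02,0.02])

```text
clock: 4.25
position: [508.4, 308.0, 192.2]
ee_rot: [-0.696, 0.718, -0.0, 0.001]
contact_force: [-1.7, 1.2, 6.0]
gripper_width: 27.2
grasp_force: 60.5
```

```bash
python3 - <<'E'
from h import *
s=read_state();print(s["position"],s["grasp_force"],s["contact_force"])
p=get_image("scene");cv2.imwrite("pics/g1.png",cv2.resize(p["img"][120:260,320:500,::-1],(720,560)))
E
```

```text
[508.40188564 307.96674564 192.24017776] 60.52251935005188 [-1.66485704  1.20483967  5.96543583]
```

View pics/g1.png

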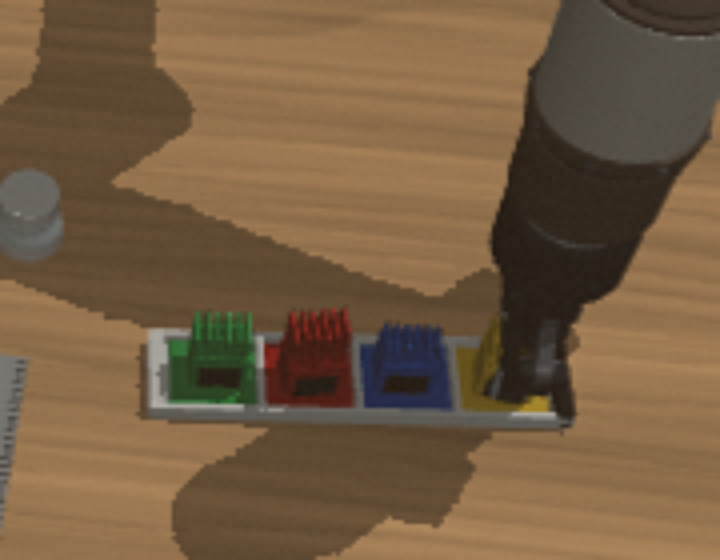

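The picture shows the yellow guard at (500,370) held upright between the fingers. The other guards are undisturbed.

Emit:
carry_out(slide=[[0,0,-0.01],[0,0,-0.03],[0,0,-0.06],[0,0,-0.1],[0,0,-0.1]], roll=[0,0,0,0,0], claw=[0.02,0.02,0.02,0.02,0.02])

```text
clock: 4.92
position: [508.7, 307.9, 294.7]
ee_rot: [-0.696, 0.718, -0.0, 0.004]
contact_force: [0.5, -0.6, 0.2]
gripper_width: 26.9
grasp_force: 59.8
```

```bash
python3 - <<'E'
from h import *
go(bay(GT,-90),130,77.6)
E
```

```text
slide [533.7 -83.4   7.6] roll -79.4 pos [508.7 307.9 294.7] w 26.9 t 4.925 j6 -0.85
```

Emit:
carry_out(slide=[[0.03,-0.005,0],[0.075,-0.012,0],[0.125,-0.019,0],[0.175,-0.027,0],[0.225,-0.035,0],[0.275,-0.043,0],[0.325,-0.051,0],[0.375,-0.058,0]], roll=[-5,-12,-20,-28,-36,-44,-52,-60], claw=[0.02,0.02,0.02,0.02,0.02,0.02,0.02,0.02])

```text
clock: 5.92
position: [553.6, -70.9, 290.0]
ee_rot: [0.962, -0.272, -0.001, 0.0]
contact_force: [-0.1, -0.2, -1.0]
gripper_width: 27.1
grasp_force: 59.7
```

```bash
python3 - <<'E'
from h import *
go(bay(GT,-90),130,77.6)
E
```

```text
slide [100.9 122.5   5.2] roll -19.2 pos [553.6 -70.9 290. ] w 27.1 t 5.925 j6 0.86
```

Emit:
carry_out(slide=[[0.03,0.036,0],[0.06,0.072,0],[0.085,0.103,0],[0.101,0.1225,0.005],[0.101,0.1225,0.005],[0.101,0.1225,0.005]], roll=[-7,-13,-19,-19,-19,-19], claw=[0.02,0.02,0.02,0.02,0.02,0.02])

```text
clock: 6.68
position: [574.8, -226.2, 285.1]
ee_rot: [0.994, -0.112, -0.001, -0.0]
contact_force: [-0.8, 0.5, 0.3]
gripper_width: 27.2
grasp_force: 59.8
```

```bash
python3 - <<'E'
from h import *
go(bay(GT,-90),38.5,77.6)
guards(get_image("scene"))
E
```

```text
slide [ 1.1  1.8 91.9] roll -0.4 pos [ 574.8 -226.2  285.1] w 27.2 t 6.675 j6 1.46
blue white 96 c [515.9 247. ] size [24.8 33.7] yaw_y 5.8 tray u,v [29.  -1.9] top 55.8
green white 175 c [525.1 132.9] size [29.1 34.2] yaw_y 5.3 tray u,v [-85.6   0. ] top 61.6
red white 177 c [524.8 189.8] size [26.6 34.5] yaw_y 12.7 tray u,v [-28.9  -6. ] top 73.3
```

Emit:
carry_out(slide=[[0.001,0.002,0.03],[0.001,0.002,0.06],[0.001,0.002,0.08],[0.001,0.002,0.088],[0.001,0.002,0.092],[0.001,0.002,0.092]], roll=[0,0,0,0,0,0], claw=[0.02,0.02,0.02,0.02,0.02,0.02])

```text
clock: 7.48
position: [576.0, -228.5, 194.3]
ee_rot: [0.994, -0.112, 0.001, 0.0]
contact_force: [-0.5, -0.1, -0.6]
gripper_width: 26.6
grasp_force: 59.8
```

```bash
python3 - <<'E'
from h import *
go(bay(GT,-90),38.5,77.6);print(read_state()["contact_force"])
p=get_image("scene");cv2.imwrite("pics/g2.png",cv2.resize(p["img"][120:260,200:340,::-1],(600,600)))
E
```

```text
slide [-0.7 -0.2  1.1] roll -0.4 pos [ 576.  -228.5  194.3] w 26.6 t 7.475 j6 1.46
[-0.47165081 -0.08052933 -0.62446623]
```

View pics/g2.png

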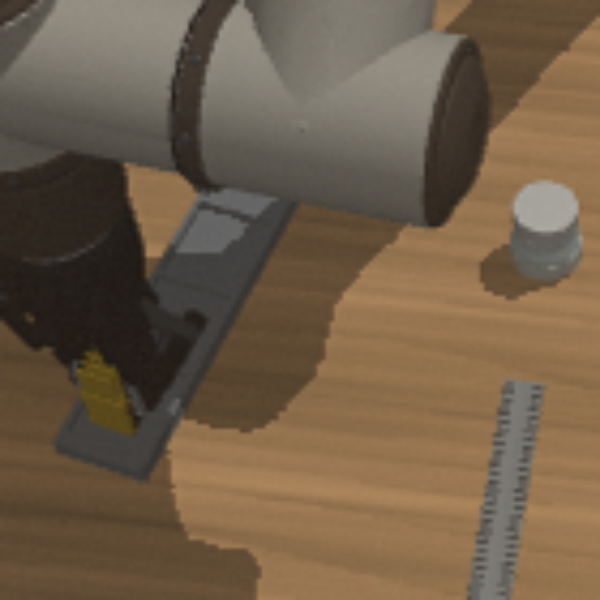

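The yellow guard at (108,395) hangs upright inside the far grey bay, with no contact yet. I'll lower it 2 mm and release.

Emit:
carry_out(slide=[[0,0,0.001],[0,0,0.002],[0,0,0.002],[0,0,0.002]], roll=[0,0,0,0], claw=[0.02,0.02,0.02,0.02])

```text
clock: 8.02
position: [575.9, -228.8, 192.3]
ee_rot: [0.994, -0.112, 0.0, 0.0]
contact_force: [-0.5, 0.2, 4.1]
gripper_width: 26.9
grasp_force: 60.2
```

Emit:
carry_out(slide=[[0,0,0],[0,0,0],[0,0,0],[0,0,-0.02],[0,0,-0.05],[0,0,-0.1],[0,0,-0.1]], roll=[0,0,0,0,0,0,0], claw=[0.04,0.065,0.065,0.065,0.065,0.065,0.065])

```text
clock: 8.9
position: [576.9, -229.0, 296.5]
ee_rot: [0.994, -0.111, 0.005, 0.001]
contact_force: [-1.0, 0.4, -0.7]
gripper_width: 64.9
grasp_force: 0.0
```

```bash
python3 - <<'E'
from h import *
guards(get_image("scene"))
go([514,245.5],130,2)
E
```

```text
yellow grey 227 c [ 578.6 -225.5] size [28.  36.6] yaw_y 75.3 tray u,v [-92.7  -2.9] top 67.7
blue white 99 c [516.6 247.1] size [26.7 33.7] yaw_y 8.6 tray u,v [29.  -1.8] top 56.6
green white 171 c [524.9 132.5] size [26.6 33.7] yaw_y 6.1 tray u,v [-85.8   0.3] top 60.8
red white 184 c [524.6 189.6] size [27.2 35.2] yaw_y 12.3 tray u,v [-29.3  -4.5] top 74.0
slide [-165.9 -448.6    8.6] roll 75.2 pos [ 576.  -228.8  293.9] w 65.1 t 8.95 j6 1.46
```

Yellow stands upright in its bay. Next is blue.

Emit:
carry_out(slide=[[-0.166,-0.449,0.005],[-0.166,-0.449,0.005],[-0.166,-0.449,0.005],[-0.166,-0.449,0.005],[-0.166,-0.449,0.005],[-0.166,-0.449,0.005],[-0.166,-0.449,0.005],[-0.166,-0.449,0.005]], roll=[74.5,74.5,74.5,74.5,74.5,74.5,74.5,74.5], claw=[0.07,0.07,0.07,0.07,0.07,0.07,0.07,0.07])

```text
clock: 9.95
position: [514.9, 232.1, 285.5]
ee_rot: [0.722, -0.692, -0.0, 0.001]
contact_force: [1.0, 0.4, 0.6]
gripper_width: 70.2
grasp_force: 0.0
```

```bash
python3 - <<'E'
from h import *
go([514,245.5],36,3)
E
```

```text
slide [-13.5   0.1  94.8] roll -0.6 pos [514.9 232.1 285.5] w 70.2 t 9.95 j6 -0.67
```

Emit:
carry_out(slide=[[-0.0135,0,0.01],[-0.0135,0,0.05],[-0.0135,0,0.08],[-0.0135,0,0.094],[-0.0135,0,0.094]], roll=[0,0,0,0,0], claw=[0.07,0.07,0.07,0.07,0.07])

```text
clock: 10.58
position: [515.0, 243.4, 191.6]
ee_rot: [0.723, -0.691, -0.0, 0.002]
contact_force: [0.3, 0.3, 0.4]
gripper_width: 70.3
grasp_force: 0.0
```

```bash
python3 - <<'E'
from h import *
go([514,245.5],36,3)
E
```

```text
slide [-2.1  0.9  0.9] roll -0.4 pos [515.  243.4 191.6] w 70.3 t 10.575 j6 -0.68
```

Emit:
carry_out(slide=[[-0.002,0,0],[-0.002,0,0],[-0.002,0,0],[-0.002,0,0],[-0.002,0,0],[-0.002,0,-0.01],[-0.002,0,-0.04],[-0.002,0,-0.1]], roll=[0,0,0,0,0,0,0,0], claw=[0.045,0.02,0.02,0.02,0.02,0.02,0.02,0.02])

```text
clock: 11.58
position: [514.3, 245.5, 291.7]
ee_rot: [0.723, -0.691, -0.001, 0.003]
contact_force: [1.9, 0.8, 0.2]
gripper_width: 27.4
grasp_force: 60.2
```

```bash
python3 - <<'E'
from h import *
go(bay(GT,-30),130,77.6)
guards(get_image("scene"))
E
```

```text
slide [460.4  18.7   8.9] roll -75.0 pos [514.3 245.5 291.7] w 27.4 t 11.575 j6 -0.68
yellow grey 225 c [ 579.1 -226.3] size [27.7 35.9] yaw_y 75.7 tray u,v [-93.2  -2.5] top 70.8
green white 170 c [525.2 132.9] size [28.2 34.2] yaw_y 4.6 tray u,v [-85.7   0. ] top 61.5
red white 186 c [524.4 189.5] size [26.  35.1] yaw_y 14.8 tray u,v [-28.5  -5.7] top 72.4
```

Emit:
carry_out(slide=[[0.03,0.001,0],[0.078,0.003,0],[0.13,0.005,0],[0.185,0.008,0],[0.24,0.01,0],[0.295,0.012,0],[0.345,0.014,0],[0.39,0.016,0]], roll=[-6,-15,-24,-33,-42,-51,-60,-67], claw=[0.02,0.02,0.02,0.02,0.02,0.02,0.02,0.02])

```text
clock: 12.62
position: [516.7, -146.0, 293.1]
ee_rot: [0.985, -0.175, 0.0, -0.0]
contact_force: [0.7, -0.2, -1.3]
gripper_width: 26.4
grasp_force: 60.2
```

```bash
python3 - <<'E'
from h import *
go(bay(GT,-30),130,77.6)
E
```

```text
slide [23.8 65.   8.4] roll -7.7 pos [ 516.7 -146.   293.1] w 26.4 t 12.625 j6 1.19
```

Emit:
carry_out(slide=[[0.01,0.027,0],[0.02,0.055,0],[0.024,0.065,0],[0.024,0.065,0.03],[0.024,0.065,0.065],[0.024,0.065,0.085],[0.024,0.065,0.095],[0.024,0.065,0.095]], roll=[-4,-8,-8,-8,-8,-8,-8,-8], claw=[0.02,0.02,0.02,0.02,0.02,0.02,0.02,0.02])

```text
clock: 13.62
position: [517.1, -213.1, 197.6]
ee_rot: [0.994, -0.107, -0.0, 0.0]
contact_force: [0.2, 0.0, 0.5]
gripper_width: 27.0
grasp_force: 60.2
```

```bash
python3 - <<'E'
from h import *
go(bay(GT,-30),37.5,77.6)
guards(get_image("scene"))
E
```

```text
slide [0.  2.1 5.4] roll 0.1 pos [ 517.1 -213.1  197.6] w 27.0 t 13.625 j6 1.46
yellow grey 225 c [ 579.  -225.7] size [27.1 35.8] yaw_y 73.7 tray u,v [-93.1  -2.7] top 65.9
blue grey 92 c [ 528.2 -211.9] size [26.2 23.3] yaw_y -22.0 tray u,v [-39.   -4.7] top 59.9
green white 169 c [525.1 133. ] size [27.9 34.6] yaw_y 4.1 tray u,v [-85.5   0. ] top 61.1
red white 188 c [524.7 190.2] size [26.3 35.3] yaw_y 10.7 tray u,v [-28.6  -4.7] top 73.5
```

Emit:
carry_out(slide=[[0,0.002,0.002],[0,0.002,0.004],[0,0.002,0.005],[0,0.002,0.005],[0,0.002,0.005]], roll=[0,0,0,0,0], claw=[0.02,0.02,0.02,0.02,0.02])

```text
clock: 14.3
position: [516.9, -215.5, 194.2]
ee_rot: [0.994, -0.107, 0.001, 0.0]
contact_force: [-0.8, 0.9, 5.7]
gripper_width: 26.7
grasp_force: 61.2
```

Contact at 5.7 N, so I'll release.

Emit:
carry_out(slide=[[0,0,0],[0,0,0],[0,0,0],[0,0,-0.02],[0,0,-0.05],[0,0,-0.1],[0,0,-0.1]], roll=[0,0,0,0,0,0,0], claw=[0.04,0.065,0.065,0.065,0.065,0.065,0.065])

```text
clock: 15.18
position: [517.9, -215.7, 297.1]
ee_rot: [0.994, -0.107, 0.005, 0.0]
contact_force: [0.0, -0.8, 0.3]
gripper_width: 65.0
grasp_force: 0.0
```

```bash
python3 - <<'E'
from h import *
guards(get_image("scene"))
go([522.5,188],130,14)
E
```

```text
yellow grey 226 c [ 578.8 -225.2] size [26.8 36.4] yaw_y 73.6 tray u,v [-93.   -2.9] top 67.0
blue grey 156 c [ 520.  -212.4] size [25.  36.7] yaw_y 77.0 tray u,v [-32.7  -3.4] top 54.2
green white 170 c [524.9 132.4] size [28.9 34.2] yaw_y 7.8 tray u,v [-85.6   0.6] top 61.3
red white 183 c [524.8 189.5] size [25.2 34.4] yaw_y 12.4 tray u,v [-28.8  -4.9] top 73.4
slide [ -80.9 -395.3    9.9] roll 63.7 pos [ 517.  -215.4  294.7] w 65.6 t 15.225 j6 1.46
```

Emit:
carry_out(slide=[[-0.081,-0.395,0.005],[-0.081,-0.395,0.005],[-0.081,-0.395,0.005],[-0.081,-0.395,0.005],[-0.081,-0.395,0.005],[-0.081,-0.395,0.005],[-0.081,-0.395,0.005],[-0.081,-0.395,0.005]], roll=[63.5,63.5,63.5,63.5,63.5,63.5,63.5,63.5], claw=[0.07,0.07,0.07,0.07,0.07,0.07,0.07,0.07])

```text
clock: 16.23
position: [521.6, 191.4, 286.3]
ee_rot: [0.79, -0.613, -0.0, 0.001]
contact_force: [-0.3, -0.2, -0.1]
gripper_width: 70.2
grasp_force: 0.0
```

```bash
python3 - <<'E'
from h import *
go([522.5,188],36.5,14)
E
```

```text
slide [ 3.5 -0.2 95.1] roll 0.4 pos [521.6 191.4 286.3] w 70.2 t 16.225 j6 -0.39
```

Emit:
carry_out(slide=[[0.002,0,0],[0.002,0,0.04],[0.002,0,0.075],[0.002,0,0.094],[0.002,0,0.094],[0.002,0,0.094]], roll=[0,0,0,0,0,0], claw=[0.07,0.07,0.07,0.07,0.07,0.07])

```text
clock: 16.98
position: [522.8, 185.1, 194.5]
ee_rot: [0.789, -0.615, 0.0, -0.0]
contact_force: [0.6, 0.7, -0.5]
gripper_width: 69.9
grasp_force: 0.0
```

```bash
python3 - <<'E'
from h import *
go([522.5,188],36.5,14)
E
```

```text
slide [-2.9 -0.4  3.3] roll 0.1 pos [522.8 185.1 194.5] w 69.9 t 16.975 j6 -0.39
```

Emit:
carry_out(slide=[[-0.003,0,0.003],[-0.003,0,0.003],[-0.003,0,0.003],[-0.003,0,0.003],[-0.003,0,0.003],[-0.003,0,-0.01],[-0.003,0,-0.04],[-0.003,0,-0.1]], roll=[0,0,0,0,0,0,0,0], claw=[0.07,0.045,0.02,0.02,0.02,0.02,0.02,0.02])

```text
clock: 17.98
position: [521.0, 188.2, 293.1]
ee_rot: [0.789, -0.615, -0.001, 0.003]
contact_force: [1.1, 1.5, 0.9]
gripper_width: 26.9
grasp_force: 59.8
```

```bash
python3 - <<'E'
from h import *
go(bay(GT,30),130,77.6)
guards(get_image("scene"))
E
```

```text
slide [363.4 156.3  10.1] roll -63.5 pos [521.  188.2 293.1] w 26.9 t 17.975 j6 -0.39
yellow grey 227 c [ 578.7 -226.1] size [28.6 36.7] yaw_y 74.9 tray u,v [-92.7  -2.3] top 68.5
blue grey 114 c [ 520.1 -212.2] size [25.8 35.3] yaw_y 75.4 tray u,v [-32.5  -3.5] top 55.2
green white 166 c [524.6 133. ] size [27.1 34.5] yaw_y 4.4 tray u,v [-85.6   0.8] top 62.4
```

Emit:
carry_out(slide=[[0.028,0.012,0],[0.072,0.031,0],[0.12,0.052,0],[0.168,0.072,0],[0.216,0.093,0],[0.264,0.114,0],[0.31,0.133,0],[0.345,0.148,0]], roll=[-5,-13,-22,-31,-40,-48,-56,-63], claw=[0.02,0.02,0.02,0.02,0.02,0.02,0.02,0.02])

```text
clock: 19.02
position: [461.9, -183.8, 294.4]
ee_rot: [0.994, -0.11, 0.0, -0.0]
contact_force: [0.6, -0.0, 0.1]
gripper_width: 26.9
grasp_force: 59.8
```

```bash
python3 - <<'E'
from h import *
go(bay(GT,30),130,77.6)
E
```

```text
slide [ 0.4 19.   9.7] roll -0.3 pos [ 461.9 -183.8  294.4] w 26.9 t 19.025 j6 1.4
```

Emit:
carry_out(slide=[[0,0.01,0],[0,0.019,0],[0,0.019,0],[0,0.019,0.03],[0,0.019,0.065],[0,0.019,0.085],[0,0.019,0.095],[0,0.019,0.095]], roll=[0,0,0,0,0,0,0,0], claw=[0.02,0.02,0.02,0.02,0.02,0.02,0.02,0.02])

```text
clock: 20.02
position: [458.6, -200.0, 198.6]
ee_rot: [0.994, -0.111, -0.0, 0.0]
contact_force: [-0.1, -0.1, 0.5]
gripper_width: 26.8
grasp_force: 59.8
```

```bash
python3 - <<'E'
from h import *
go(bay(GT,30),37.5,77.6)
E
```

```text
slide [0.  2.5 6.4] roll -0.4 pos [ 458.6 -200.   198.6] w 26.8 t 20.025 j6 1.43
```

Emit:
carry_out(slide=[[0,0.0025,0.002],[0,0.0025,0.004],[0,0.0025,0.006],[0,0.0025,0.006],[0,0.0025,0.006]], roll=[0,0,0,0,0], claw=[0.02,0.02,0.02,0.02,0.02])

```text
clock: 20.65
position: [457.8, -203.0, 193.0]
ee_rot: [0.994, -0.112, 0.0, 0.0]
contact_force: [-1.2, 0.3, -0.7]
gripper_width: 26.8
grasp_force: 59.8
```

Emit:
carry_out(slide=[[0,0,0.001],[0,0,0.002],[0,0,0.002]], roll=[0,0,0], claw=[0.02,0.02,0.02])

```text
clock: 21.02
position: [457.8, -202.9, 191.4]
ee_rot: [0.994, -0.112, 0.0, 0.0]
contact_force: [-1.6, 1.1, 4.7]
gripper_width: 26.7
grasp_force: 60.5
```

Emit:
carry_out(slide=[[0,0,0],[0,0,0],[0,0,0],[0,0,-0.02],[0,0,-0.05],[0,0,-0.1],[0,0,-0.1]], roll=[0,0,0,0,0,0,0], claw=[0.04,0.065,0.065,0.065,0.065,0.065,0.065])

```text
clock: 21.9
position: [459.0, -203.2, 294.6]
ee_rot: [0.994, -0.111, 0.005, 0.0]
contact_force: [-0.8, 0.4, -0.4]
gripper_width: 64.8
grasp_force: 0.0
```

```bash
python3 - <<'E'
from h import *
guards(get_image("scene"))
go([523.5,131.5],130,4)
E
```

```text
yellow grey 226 c [ 578.4 -226.4] size [28.5 35.6] yaw_y 80.4 tray u,v [-92.7  -3. ] top 67.3
blue grey 141 c [ 521.5 -212.5] size [25.6 36.2] yaw_y 76.4 tray u,v [-33.9  -3.5] top 55.1
green white 171 c [525.2 132.4] size [27.3 34. ] yaw_y 8.1 tray u,v [-85.6  -0.1] top 60.5
red grey 222 c [ 460.4 -199.5] size [28.8 36.2] yaw_y 74.4 tray u,v [28.5 -2.6] top 72.6
slide [ -10.6 -340.6    7.9] roll 73.2 pos [ 458.1 -202.9  292.5] w 64.9 t 21.95 j6 1.44
```

Emit:
carry_out(slide=[[-0.0105,-0.3405,0.003],[-0.0105,-0.3405,0.003],[-0.0105,-0.3405,0.003],[-0.0105,-0.3405,0.003],[-0.0105,-0.3405,0.003],[-0.0105,-0.3405,0.003],[-0.0105,-0.3405,0.003],[-0.0105,-0.3405,0.003]], roll=[73,73,73,73,73,73,73,73], claw=[0.07,0.07,0.07,0.07,0.07,0.07,0.07,0.07])

```text
clock: 22.95
position: [522.8, 132.4, 285.8]
ee_rot: [0.732, -0.681, -0.001, 0.002]
contact_force: [-1.1, -0.8, -0.2]
gripper_width: 70.0
grasp_force: 0.0
```

```bash
python3 - <<'E'
from h import *
go([523.5,131.5],36.5,4)
E
```

```text
slide [ 0.8 -1.  94.6] roll 0.1 pos [522.8 132.4 285.8] w 70.0 t 22.95 j6 -0.48
```

Emit:
carry_out(slide=[[0,0,0],[0,0,0.04],[0,0,0.075],[0,0,0.094],[0,0,0.094],[0,0,0.094]], roll=[0,0,0,0,0,0], claw=[0.07,0.07,0.07,0.07,0.07,0.07])

```text
clock: 23.7
position: [523.5, 131.4, 194.3]
ee_rot: [0.732, -0.681, 0.0, -0.0]
contact_force: [-0.2, 0.3, -0.2]
gripper_width: 70.0
grasp_force: 0.0
```

```bash
python3 - <<'E'
from h import *
go([523.5,131.5],36.5,4)
E
```

```text
slide [-0.1  0.   3.1] roll 0.2 pos [523.5 131.4 194.3] w 70.0 t 23.7 j6 -0.47
```

Emit:
carry_out(slide=[[0,0,0.003],[0,0,0.003],[0,0,0.003],[0,0,0.003],[0,0,0.003],[0,0,-0.01],[0,0,-0.04],[0,0,-0.1]], roll=[0,0,0,0,0,0,0,0], claw=[0.07,0.045,0.02,0.02,0.02,0.02,0.02,0.02])

```text
clock: 24.7
position: [522.5, 131.0, 293.2]
ee_rot: [0.732, -0.681, -0.001, 0.003]
contact_force: [2.1, 0.2, 0.2]
gripper_width: 27.3
grasp_force: 59.5
```

```bash
python3 - <<'E'
from h import *
go(bay(GT,90),130,77.6)
E
```

```text
slide [310.7 145.7  10.1] roll -73.5 pos [522.5 131.  293.2] w 27.3 t 24.7 j6 -0.47
```

Emit:
carry_out(slide=[[0.025,0.012,0],[0.065,0.031,0],[0.107,0.05,0],[0.15,0.07,0],[0.193,0.09,0],[0.235,0.11,0],[0.275,0.129,0],[0.3,0.141,0]], roll=[-6,-15,-25,-35,-45,-55,-65,-73], claw=[0.02,0.02,0.02,0.02,0.02,0.02,0.02,0.02])

```text
clock: 25.7
position: [403.2, -179.5, 294.4]
ee_rot: [0.994, -0.11, 0.0, -0.0]
contact_force: [0.3, 0.4, 0.4]
gripper_width: 26.6
grasp_force: 59.5
```

```bash
python3 - <<'E'
from h import *
go(bay(GT,90),130,77.6)
E
```

```text
slide [-1.4 10.5  9.7] roll -0.3 pos [ 403.2 -179.5  294.4] w 26.6 t 25.7 j6 1.4
```

Emit:
carry_out(slide=[[-0.001,0.006,0],[-0.001,0.012,0],[-0.001,0.012,0],[-0.001,0.012,0.03],[-0.001,0.012,0.065],[-0.001,0.012,0.085],[-0.001,0.012,0.095],[-0.001,0.012,0.095]], roll=[0,0,0,0,0,0,0,0], claw=[0.02,0.02,0.02,0.02,0.02,0.02,0.02,0.02])

```text
clock: 26.7
position: [401.1, -189.2, 198.6]
ee_rot: [0.994, -0.111, -0.0, 0.0]
contact_force: [0.8, -0.8, -0.6]
gripper_width: 26.9
grasp_force: 59.5
```

```bash
python3 - <<'E'
from h import *
go(bay(GT,90),37.5,77.6)
E
```

```text
slide [-1.5  0.6  6.4] roll -0.4 pos [ 401.1 -189.2  198.6] w 26.9 t 26.7 j6 1.42
```

Emit:
carry_out(slide=[[-0.001,0,0.002],[-0.001,0,0.004],[-0.001,0,0.006],[-0.001,0,0.007],[-0.001,0,0.007],[-0.001,0,0.007]], roll=[0,0,0,0,0,0], claw=[0.02,0.02,0.02,0.02,0.02,0.02])

```text
clock: 27.45
position: [399.8, -189.3, 191.9]
ee_rot: [0.994, -0.112, 0.0, 0.0]
contact_force: [-0.3, -1.0, -0.2]
gripper_width: 26.6
grasp_force: 59.5
```

Emit:
carry_out(slide=[[0,0,0.001],[0,0,0.001],[0,0,0.001]], roll=[0,0,0], claw=[0.02,0.02,0.02])

```text
clock: 27.82
position: [399.9, -189.3, 191.4]
ee_rot: [0.994, -0.112, 0.0, 0.0]
contact_force: [-0.7, 0.9, 4.6]
gripper_width: 27.0
grasp_force: 60.3
```

Emit:
carry_out(slide=[[0,0,0],[0,0,0],[0,0,0],[0,0,-0.02],[0,0,-0.05],[0,0,-0.1],[0,0,-0.15],[0,0,-0.15]], roll=[0,0,0,0,0,0,0,0], claw=[0.04,0.065,0.065,0.065,0.065,0.065,0.065,0.065])

```text
clock: 28.82
position: [400.7, -189.5, 344.7]
ee_rot: [0.994, -0.111, 0.005, 0.0]
contact_force: [-0.2, -0.8, -0.6]
gripper_width: 65.2
grasp_force: 0.0
```

Emit:
carry_out(slide=[[0,-0.05,0],[0,-0.1,0],[0,-0.15,0],[0,-0.2,0],[0,-0.2,0]], roll=[0,0,0,0,0], claw=[0.065,0.065,0.065,0.065,0.065])

```text
clock: 29.45
position: [444.6, 8.2, 339.8]
ee_rot: [0.994, -0.11, -0.001, 0.0]
contact_force: [0.6, -0.4, 0.0]
gripper_width: 65.0
grasp_force: 0.0
```

```bash
python3 - <<'E'
from h import *
p=get_image("scene");guards(p);q=get_image("top");guards(q)
cv2.imwrite("pics/end.png",np.hstack([cv2.resize(p["img"][130:260,200:330,::-1],(400,400)),cv2.resize(q["img"][150:300,360:460,::-1],(267,400))]))
E
```

```text
yellow grey 232 c [ 490.4 -205. ] size [ 27.7 217.9] yaw_y 77.0 tray u,v [-2.1 -3.4] top 67.3
blue grey 146 c [ 520.8 -212.7] size [24.7 36.8] yaw_y 75.6 tray u,v [-33.4  -3.5] top 55.9
green grey 161 c [ 402.7 -187.2] size [28.8 37.1] yaw_y 75.9 tray u,v [87.  -2.5] top 62.4
red grey 219 c [ 460.4 -200.9] size [29.3 38.1] yaw_y 75.7 tray u,v [28.  -1.7] top 73.1
yellow grey 267 c [ 576.2 -228.1] size [28.  35.2] yaw_y 75.2 tray u,v [-91.1   0.2] top 67.8
blue grey 247 c [ 518.3 -215.6] size [28.4 35.5] yaw_y 78.4 tray u,v [-31.6  -0.1] top 55.6
green grey 250 c [ 400.4 -188.8] size [27.5 35.7] yaw_y 77.6 tray u,v [89.2 -0.8] top 62.4
red grey 272 c [ 458.5 -203. ] size [28.7 35.5] yaw_y 75.9 tray u,v [29.3  0.3] top 73.4
```

View pics/end.png

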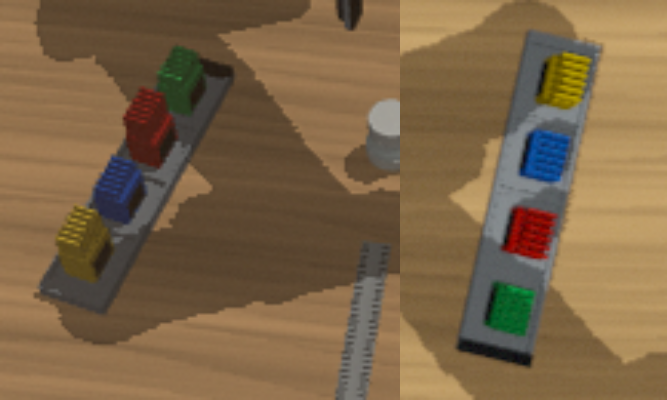

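All four guards stand teeth up in their bays. In the top view (right half), green at (510,308) is next to the black bar (495,353), then red (530,232), blue (547,155) and yellow (566,80) at the far end. The arm is clear.

```bash
python3 -c "
from bench import job_done;print(job_done())"
```

```text
the job is handed in; nothing more can be done
None
```

All four guards are in the grey tray in reverse order (yellow farthest from the black end, then blue, red and green), each standing teeth up and released, and the job was handed in at about 29.5 s on the robot's clock.

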